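# Bind the art class's canvas panels into a post-bound portfolio

### The arm

A 6-joint arm with a two-finger parallel gripper is mounted at the origin on the work surface. World frame = base frame: x ahead of the robot, y to its left, z up, the work surface at z = 0. Lengths are in m, angles in rad, forces in N, time in s.
With the tool pointing down it reaches from about 0.275 to 0.875 m from the base axis. Payload 12.5 kg.
Tool frame: the origin (TCP) lies between the finger pads; the fingertips stand 19 mm ahead of it and the grasp point (between the pads) is the TCP; z points along the fingers, y is the line along which they close (so a half turn about z gives the same grasp; the last joint's range is limited). The gripper opens to 85 mm and grips with 20 to 120 N. Pads are 22 mm wide; open, the fingers measure 114 mm over their backs; the gripper's body (76 mm by 85 mm) begins 54 mm behind the grasp point. The pads swing forward as they close: fully open they stand 13 mm farther back than shut.
Start: joints at [-1.349, 0.351, 1.652, -0, 1.139, -0.085], TCP at [0.166, -0.524, 0.25] pointing down, gripper open.
Joint ranges: [-2.75, 2.75], [-0.79, 2.1], [0.01, 2.65], [-1.57, 4.71], [0.07, 3.14], [-2.87, 2.87]. Speed limits (rad/s): [2.22, 2.22, 2.79, 3.14, 3.14, 3.14].

### API

Orientations are given as a rotation vector (axis times angle).
In Python, from rig import robot, camera, ticket, masks_of, tip_of, sensors gives the robot as it stands. Calls block until the motion is done:
- robot.movep(position, orientation): joint-space move of the TCP to a pose.
- robot.servo_line(position, attitude=None, v=0.15, f_stop=None): straight line of the TCP; attitude=None keeps the orientation; v is the mean speed in m/s. With f_stop (N) it stops when the force on the tool has changed by that much, and returns True; else False.
- robot.goto_joints(angles): joint-space move.
- robot.release() and robot.grasp(grasp_force=None): open the fingers fully, or close them until they stop; grasp_force is the grip in N (None keeps the last).
- robot.dwell(seconds).
- robot.solve_ik(position, orientation): joint angles nearest the present ones, or None.
- camera(name): name is "scene" or "side" or "wrist"; returns a dict with "frame" (384x512x3 uint8, blue, green, red), "fx", "fy", "cx", "cy" (pixels), "k1" (the pictures are not rectified: a ray, as slopes to the right and down, at radius r is drawn at 1 + k1 r^2 times it, then the intrinsics apply), "origin" and "orientation" of the camera in the world. Camera axes: x right, y down, z forward; pixel columns grow to the right and rows downward; lengths in m; the calibration is good to about 2 mm. A picture is of the moment at which its call begins. There is no depth.
A pose or a line that the arm cannot do raises robot.Unreachable and nothing moves.
- ticket.finish_job(): hands the job in; it is judged then, once.
Trained networks look in a picture, given as the dict that the camera call returned (one of the last four; its "shot" number tells which), for a name from the list of things; names that differ only in an ending like _2 or _b are one class to them, and where a whole thing is asked for, a point or a joint stands for the part that bears it (a point fixed in the world has none). Each returns a list of dicts, best first, with "conf" (0 to 1); they miss things now and then, are a little off and sometimes report something else, mostly with a low value. They report only what shows in the picture. A call takes as long as a camera call. They do not tell look-alikes from the thing itself.
- masks_of(label, picture): "region" (384x512 bool, what is visible of it).
- tip_of(label, picture): "position" ([x, y, z] in m, in world coordinates, good to about 4 mm: a listed point, or the origin of a listed thing).
Readings, each from a call of its own:
- sensors.current_time(): time.
- sensors.current_qpos(): joint angles.
- sensors.current_qvel(): joint speeds.
- sensors.current_joint_torque(): joint torques, N m.
- sensors.current_eef_pos(): TCP position.
- sensors.current_eef_rot(): TCP orientation.
- sensors.current_ft_force(): force on the tool from outside, world axes, zero at the start.
- sensors.current_torque(): the same for the moment, N m.
- sensors.current_finger_gap(): opening from 0.0 (shut) to 1.0 (fully open).
- sensors.current_gripper_force(): force on a finger pad.
Only numpy, scipy, OpenCV 4.12 (cv2) and the standard library are available. Lean on these libraries where they do the work, as an engineer would, in place of code of your own. Each camera call takes 0.05 s, during which the arm holds its last target. There are 200 camera calls.

### The job

Bind the class's painted canvas panels: stack every white panel squarely on the wooden binding base, in any order and either face up, and lay the navy cover on top with all the holes lined up over the sockets. When the pile is complete, take the two red-knobbed posts from their stand and put one down through each row of holes until it stands fully home in the base's socket. Leave the tumbler, phone and paint jar where they are.

Things in the scene. Friction and masses are not known exactly. Their poses are not given: they have to be found in the camera images.
- panel1_mid (a point): rigid white panel with a blue and an orange patch: 130 (its x) x 90 (its y) x 10 mm, 120 g, starts flat on the table. A finger notch 50 mm long, 15 mm deep in the middle of each long side leaves it 60 mm wide (along y) at the centre, to grip there. Two brass-rimmed 15 mm holes, 50 mm either side of the centre along x. Point at its centre, half-way up. May be absent.
- panel2_mid (a point): rigid white panel with a green strip and a yellow square: 130 (its x) x 90 (its y) x 10 mm, 120 g, starts flat on the table. A finger notch 50 mm long, 15 mm deep in the middle of each long side leaves it 60 mm wide (along y) at the centre, to grip there. Two brass-rimmed 15 mm holes, 50 mm either side of the centre along x. Point at its centre, half-way up. May be absent.
- panel3_mid (a point): rigid white panel with a red bar and a grey square: 130 (its x) x 90 (its y) x 10 mm, 120 g, starts flat on the table. A finger notch 50 mm long, 15 mm deep in the middle of each long side leaves it 60 mm wide (along y) at the centre, to grip there. Two brass-rimmed 15 mm holes, 50 mm either side of the centre along x. Point at its centre, half-way up. May be absent.
- panel4_mid (a point): rigid white panel with a light-blue and a terracotta strip: 130 (its x) x 90 (its y) x 10 mm, 120 g, starts flat on the table. A finger notch 50 mm long, 15 mm deep in the middle of each long side leaves it 60 mm wide (along y) at the centre, to grip there. Two brass-rimmed 15 mm holes, 50 mm either side of the centre along x. Point at its centre, half-way up. May be absent.
- panel5_mid (a point): rigid white panel with a yellow square with a green centre: 130 (its x) x 90 (its y) x 10 mm, 120 g, starts flat on the table. A finger notch 50 mm long, 15 mm deep in the middle of each long side leaves it 60 mm wide (along y) at the centre, to grip there. Two brass-rimmed 15 mm holes, 50 mm either side of the centre along x. Point at its centre, half-way up. May be absent.
- cover_mid (a point): navy-blue cover board with a white label field, same size and shape as a panel (130 x 90 x 10 mm, the same finger notches, 60 mm across the centre), two brass-rimmed holes of 14 mm, 50 mm either side of its centre on its long axis. Point at its centre, half-way up; x along its length.
- base: wooden binding base fixed to the table, 150 mm (its x) x 100 mm (its y) x 20 mm high, with two brass-rimmed sockets 50 mm either side of its centre on its long axis. Origin at the centre of its underside, on the table; its top is 20 mm above.
- socketA (a point): floor centre of the base's socket at its -x end: 13 mm wide, 15 mm deep, floor 5 mm above the table
- socketB (a point): floor centre of the base's socket at its +x end: 13 mm wide, 15 mm deep, floor 5 mm above the table
- postA_knob (a point): centre of the red knob (22 mm across, 34 mm tall) of a steel binding post; z points up along the post, from tip to knob. The post hangs below the knob: 10 mm thick, its tip 113 mm below this point, the last 10 mm tapered to 5 mm; whole post 130 mm long, 60 g. At the start it stands upright in a hole of the dark wooden post stand (hole 13 mm wide, 34 mm deep). The two posts are alike.
- postA_tip (a point): lower tip of post A; z points up along the post
- postB_knob (a point): centre of the red knob (22 mm across, 34 mm tall) of a steel binding post; z points up along the post, from tip to knob. The post hangs below the knob: 10 mm thick, its tip 113 mm below this point, the last 10 mm tapered to 5 mm; whole post 130 mm long, 60 g. At the start it stands upright in a hole of the dark wooden post stand (hole 13 mm wide, 34 mm deep). The two posts are alike.
- postB_tip (a point): lower tip of post B; z points up along the post
- stand: dark wooden post stand fixed to the table, 120 mm (its x) x 44 mm (its y) x 40 mm high, two holes 35 mm either side of its centre on its long axis, 34 mm deep (floor 6 mm above the table), with the posts in them; origin at the centre of its underside
- tumbler: bystander: clear plastic tumbler, 84 mm across, 105 mm tall; origin at the centre of its underside
- phone: bystander: black phone lying flat, 75 x 155 x 10 mm; origin at the centre of its underside
- paintjar: bystander: paint jar with yellow label and white cap, 60 mm across, 75 mm tall; origin at the centre of its underside
There are look-alikes about, which are no part of the job. What is shaped like the part that bears panel3_mid but pink or purple is not meant.

How it is judged:
By the outcome, as a careful person would: the job done as asked, in the order asked, and still so for the second after the job is handed in, with the robot touching nothing.
Of panel1, panel2, panel3, panel4, panel5 only 3 to 5 are there at a start; the rules pass over those that are not, and their reading is None.
At some moment in a run one of panel1, panel2, panel3, panel4, panel5, cover may be knocked a few centimetres aside while the robot is not near it.
It also fails if it takes over 210 s, if anything falls off the work surface, if the arm or the gripper's body presses on something with over 40 N, if the wrist force passes 120 N, or if a joint passes its speed limit or range.

## Working session

There is one attempt and no reset: what is moved stays moved. The work goes in short steps, each a Python script; the robot and the scene stay as the last script left them, time stands still between calls to the robot, and variables do not carry over. Pictures are saved under pics/ and viewed, at most 14 in all, crops included, and the job is handed in when it is done.

```bash
ls; mkdir -p pics; python3 - <<'E'
from rig import robot, camera, ticket, masks_of, tip_of, sensors
import cv2, numpy as np
for n in ("scene","side"):
    c=camera(n); cv2.imwrite(f"pics/{n}0.png",cv2.resize(c["frame"],(800,600)))
    print(n,c["fx"],c["k1"],np.round(c["origin"],3),np.round(c["orientation"],3))
    for l in ["panel1_mid","panel2_mid","panel3_mid","panel4_mid","panel5_mid","cover_mid","base","socketA","socketB","postA_knob","postB_knob","stand","tumbler","phone","paintjar"]:
        print(l,[(np.round(d["position"],3).tolist(),round(d["conf"],2)) for d in tip_of(l,c)])
print(sensors.current_time(), sensors.current_eef_rot())
E
```

```text
pics
scene 398.0792197951076 -0.10103584875514948 [1.416 0.103 0.975] [-1.687 -1.823  0.796]
panel1_mid [([0.638, 0.303, 0.007], 0.83), ([0.678, 0.009, 0.0], 0.68)]
panel2_mid []
panel3_mid [([0.423, -0.215, 0.002], 0.67), ([0.222, -0.319, 0.004], 0.62), ([0.235, 0.268, 0.003], 0.56), ([0.638, 0.012, 0.118], 0.48), ([0.423, 0.003, 0.003], 0.28)]
panel4_mid [([0.418, 0.341, 0.003], 0.79)]
panel5_mid [([0.42, 0.222, 0.005], 0.61)]
cover_mid [([0.427, -0.355, 0.007], 0.88), ([0.71, 0.004, 0.011], 0.68)]
base [([0.476, 0.002, -0.0], 0.94)]
socketA [([0.523, -0.0, 0.005], 0.93), ([0.635, 0.306, 0.005], 0.61)]
socketB [([0.425, 0.004, 0.007], 0.69), ([0.417, 0.22, 0.005], 0.59)]
postA_knob [([0.71, -0.002, 0.122], 0.58), ([0.424, -0.211, 0.002], 0.18)]
postB_knob [([0.641, 0.012, 0.116], 0.51)]
stand [([0.711, 0.004, 0.011], 0.74), ([0.678, 0.012, 0.002], 0.6)]
tumbler [([0.767, 0.155, -0.001], 0.79)]
phone [([0.78, -0.032, -0.002], 0.68)]
paintjar [([0.759, -0.178, -0.0], 0.96)]
side 467.87517130299585 -0.003171451507144631 [0.012 0.815 0.772] [-0.686  2.474 -1.288]
panel1_mid [([0.636, 0.308, 0.005], 0.84)]
panel2_mid [([0.63, -0.281, 0.004], 0.58)]
panel3_mid [([0.419, -0.207, 0.007], 0.86), ([0.227, 0.267, 0.005], 0.61)]
panel4_mid [([0.414, 0.342, 0.005], 0.93)]
panel5_mid [([0.424, 0.223, 0.003], 0.96)]
cover_mid [([0.425, -0.357, 0.004], 0.6)]
base [([0.47, -0.001, -0.002], 0.87)]
socketA [([0.523, -0.004, 0.003], 0.81)]
socketB [([0.422, -0.005, 0.008], 0.88)]
postA_knob [([0.709, -0.002, 0.121], 0.61)]
postB_knob [([0.646, 0.008, 0.117], 0.46), ([0.423, 0.003, 0.004], 0.37)]
stand [([0.68, 0.008, -0.0], 0.97), ([0.425, 0.222, 0.007], 0.17)]
tumbler [([0.767, 0.154, 0.0], 0.58)]
phone []
paintjar [([0.419, 0.344, 0.009], 0.5), ([0.677, 0.008, 0.0], 0.28)]
1.6 [3.10470026e+00 4.79968873e-01 4.16135374e-05]
```

View pics/scene0.png

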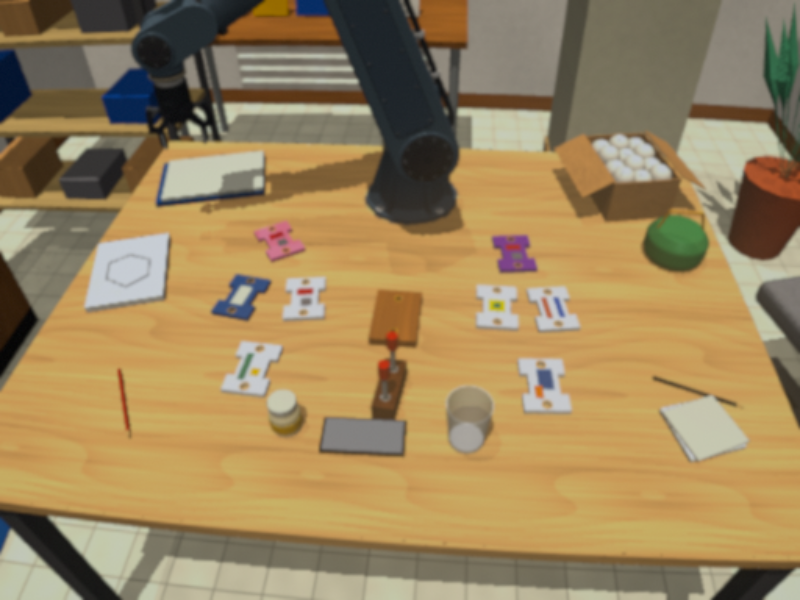

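View pics/side0.png

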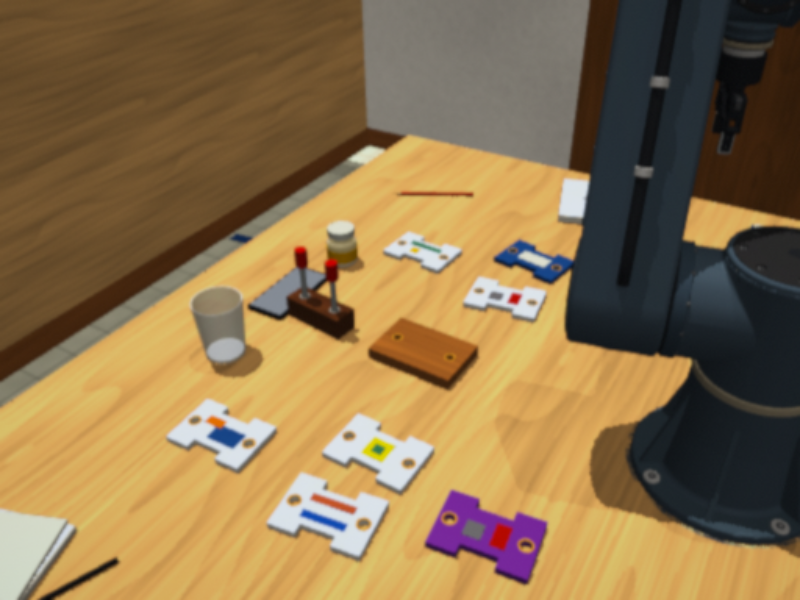

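The scene shows all five white panels. The cover is at about (240,297) and the base at (396,317). The posts are in their stand at about (390,380). The pink and purple boards at (280,240) and (514,253) are decoys. Next I'll take close wrist looks at the base and panel 3.

```bash
cat > h.py <<'E'
from rig import robot, camera, ticket, masks_of, tip_of, sensors
import cv2, numpy as np
from scipy.spatial.transform import Rotation as R
def down(psi): return (R.from_euler('z',psi)*R.from_euler('x',np.pi)).as_rotvec()
def wrap(a): return (a+np.pi/2)%np.pi-np.pi/2
def px2w(c,uv,z):
    uv=np.asarray(uv,float).reshape(-1,2)
    d=(uv-[c["cx"],c["cy"]])/[c["fx"],c["fy"]]
    s=d.copy()
    for _ in range(20): s=d/(1+c["k1"]*(s**2).sum(1,keepdims=True))
    r=R.from_rotvec(c["orientation"]).apply(np.c_[s,np.ones(len(s))])
    o=np.asarray(c["origin"]); t=(z-o[2])/r[:,2]
    return (o+r*t[:,None])[:,:2]
def rect(c,label,z,near):
    "centre, yaw (long axis), sizes of the mask nearest `near`, on plane z"
    best=None
    for m in masks_of(label,c):
        p=px2w(c,np.argwhere(m["region"])[:,::-1],z)
        if len(p)<50: continue
        (x,y),(w,h),a=cv2.minAreaRect((p*1000).astype(np.float32))
        if w<h: w,h,a=h,w,a+90
        e=np.hypot(x/1000-near[0],y/1000-near[1])
        if best is None or e<best[0]: best=(e,np.array([x,y])/1000,wrap(np.radians(a)),(round(w),round(h)),m["conf"],m["region"])
    return best
E
python3 - <<'E'
from h import *
for n,l,p,z in (("base","base",(.473,0),.02),("p3","panel3_mid",(.421,-.211),.01)):
    robot.movep([p[0],p[1],.25],down(0)); c=camera("wrist")
    cv2.imwrite(f"pics/w_{n}.png",c["frame"])
    e=sensors.current_eef_pos(); print(n,sensors.current_time(),np.array(c["origin"])-e,c["orientation"],c["fx"],c["k1"],c["cx"],c["cy"])
    b=rect(c,l,z,p); print(b and b[1:5])
    print([(np.round(d["position"],4),round(d["conf"],2)) for d in tip_of(l,c)])
    if n=="base":
        for s in ("socketA","socketB"): print(s,[(np.round(d["position"],4),round(d["conf"],2)) for d in tip_of(s,c)])
E
```

```text
base 3.825 [0.08498604 0.0001947  0.12369477] [ 2.03925244 -2.04011097 -0.34458858] 332.8676906279988 -0.019842563569811327 255.22341008534104 192.66070479997245
(array([4.73409485e-01, 2.58007050e-04]), np.float64(-0.029235516656617833), (152, 101), 0.57)
[(array([0.4712, 0.0025, 0.0047]), 0.6)]
socketA []
socketB [(array([0.4207, 0.004 , 0.0039]), 0.57)]
p3 4.95 [ 0.08480095 -0.00017314  0.12366486] [ 2.04009854 -2.03955037 -0.34490182] 332.8676906279988 -0.019842563569811327 255.22341008534104 192.66070479997245
(array([ 0.42336594, -0.21283502]), np.float64(0.1432365712675283), (131, 91), 0.86)
[(array([ 0.222 , -0.3191,  0.0086]), 0.84)]
```

```bash
python3 -c "
import cv2,numpy as np
a=cv2.imread('pics/w_base.png');b=cv2.imread('pics/w_p3.png')
cv2.imwrite('pics/w_both.png',cv2.resize(np.vstack([a[:,:],b]),(400,600)))
cv2.imwrite('pics/w_both2.png',np.hstack([a[100:384,56:456],b[100:384,56:456]]))"
```

```text
(no output)
```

View pics/w_both2.png

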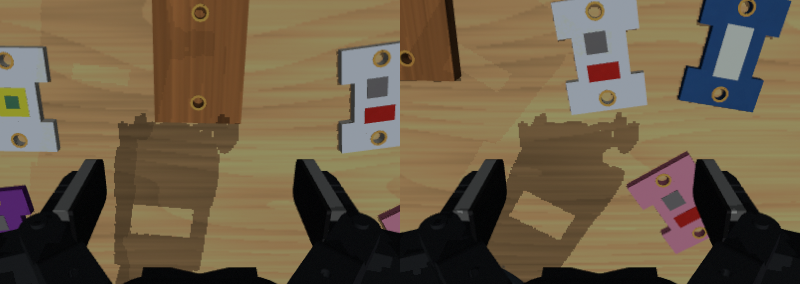

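The wrist pictures show the holes clearly, with base sockets near (200,12) and (198,102) and panel 3 holes near (595,11) and (607,97) in the crop. I'll add hole detection on rectified patches. I'll also measure the camera bias by viewing the base at opposite tool yaws.

```bash
cat >> h.py <<'E'
def w2px(c,P):
    P=np.asarray(P,float).reshape(-1,3)
    q=R.from_rotvec(c["orientation"]).inv().apply(P-np.asarray(c["origin"]))
    s=q[:,:2]/q[:,2:]; s=s*(1+c["k1"]*(s**2).sum(1,keepdims=True))
    return s*[c["fx"],c["fy"]]+[c["cx"],c["cy"]]
S=0.00025
def ortho(c,ctr,yaw,z,hx,hy):
    "top view of plane z; columns along yaw axis, rows along its left"
    u,v=np.meshgrid(np.arange(-hx,hx,S),np.arange(-hy,hy,S))
    ca,sa=np.cos(yaw),np.sin(yaw)
    P=np.stack([ctr[0]+ca*u-sa*v,ctr[1]+sa*u+ca*v,np.full(u.shape,z)],-1)
    m=w2px(c,P).reshape(u.shape+(2,)).astype(np.float32)
    return cv2.remap(c["frame"],m[...,0],m[...,1],cv2.INTER_CUBIC)
E
python3 - <<'E'
from h import *
ims=[]
for n,l,p,z,psi in (("p3","panel3_mid",(.4234,-.2128),.01,.143),("base","base",(.4734,0.0003),.02,-.03),("base","base",(.4734,0.0003),.02,1.54),("base","base",(.4734,0.0003),.02,-1.6)):
    try: robot.movep([p[0],p[1],.2],down(psi))
    except robot.Unreachable: print("unreach",psi); continue
    c=camera("wrist")
    np.save(f"pics/c_{len(ims)}.npy",c,allow_pickle=True)
    b=rect(c,l,z,p); print(n,psi,sensors.current_time(),sensors.current_qpos()[5],b and b[1:5])
    ims.append(np.vstack([np.hstack([ortho(c,p+s*.05*np.array([np.cos(psi0),np.sin(psi0)]),psi0,z,.015,.015) for s in (-1,1)]) for psi0 in [.143 if n=="p3" else -.03]]))
cv2.imwrite("pics/or.png",np.hstack([np.vstack(ims[:2]),np.vstack(ims[2:4])]))
E
```

```text
p3 0.143 5.4667 0.8666422688966349 (array([ 0.42358698, -0.21264923]), np.float64(0.142324987871151), (129, 90), 0.78)
base -0.03 6.45 1.502283511820551 (array([ 4.73606293e-01, -2.38063812e-04]), np.float64(-0.022421952165704084), (151, 100), 0.93)
base 1.54 7.95 -0.06622567753189305 (array([0.47335709, 0.00130075]), np.float64(-0.02248813171879238), (150, 102), 0.75)
unreach -1.6Traceback (most recent call last):
  File "<stdin>", line 10, in <module>
    return _nx.concatenate(arrs, 1, dtype=dtype, casting=casting)
           ~~~~~~~~~~~~~~~^^^^^^^^^^^^^^^^^^^^^^^^^^^^^^^^^^^^^^^
ValueError: all the input array dimensions except for the concatenation axis must match exactly, but along dimension 0, the array at index 0 has size 240 and the array at index 1 has size 120
```

```bash
python3 - <<'E'
from h import *
p=(.4735,0); robot.movep([p[0],p[1],.2],down(np.pi-.025)); c=camera("wrist"); np.save("pics/c_3.npy",c,allow_pickle=True)
b=rect(c,"base",.02,p); print(sensors.current_time(),b[1:5])
rows=[]
for i in range(4):
    c=np.load(f"pics/c_{i}.npy",allow_pickle=True).item()
    ctr,yaw,z=((.4236,-.2127),.1425,.01) if i==0 else ((.4735,0),-.025,.02)
    rows.append(np.hstack([cv2.resize(ortho(c,ctr+s*.05*np.array([np.cos(yaw),np.sin(yaw)]),yaw,z,.015,.015),(200,200)) for s in (-1,1)]))
g=np.hstack([np.vstack(rows[:2]),np.vstack(rows[2:])]); 
for k in range(100,800,200): g[:,k]=(0,255,0)
for k in range(100,400,200): g[k]=(0,255,0)
cv2.imwrite("pics/or.png",g)
E
```

```text
9.4583 (array([0.47310324, 0.00061208]), np.float64(-0.021968149515954494), (151, 101), 0.93)
```

View pics/or.png

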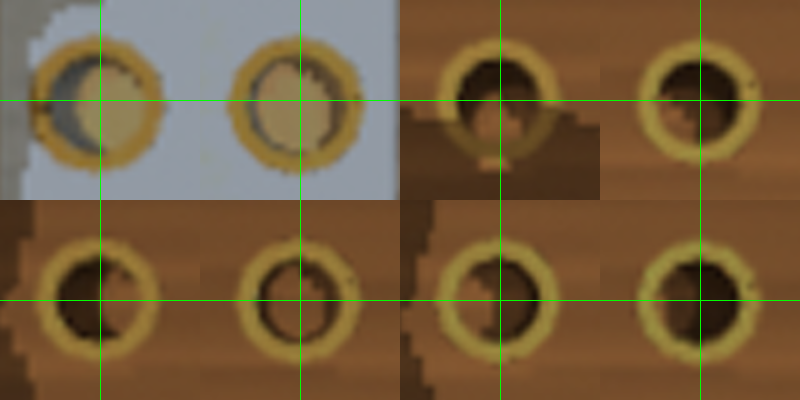

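Each patch shows the brass ring within about 0.5 mm of the predicted hole centre, near the green crosshairs. The ring positions agree between yaw 0 and yaw π, so the camera bias is negligible. Next I'll fit the rings, then do a touch test and the first pick.

```bash
cat >> h.py <<'E'
def holes(c,ctr,yaw,z,r):
    "refine centre and yaw from the two brass rings (hole radius r); also score and spacing"
    n=int(.011/S); yy,xx=np.mgrid[-n:n+1,-n:n+1]*S; d=np.hypot(xx,yy)
    T=cv2.GaussianBlur(((d>r)&(d<r+.0024)).astype(np.float32),(5,5),1)
    for _ in range(2):
        ax=np.array([np.cos(yaw),np.sin(yaw)]); q=[]; sc=[]
        for s in (-1,1):
            o=ctr+s*.05*ax
            im=ortho(c,o,yaw,z,.020,.020).astype(np.float32)
            f=np.clip(2*im[...,1]-im[...,0]-im[...,2],-20,50)
            m=cv2.matchTemplate(f,T,cv2.TM_CCOEFF_NORMED); _,v,_,(i,j)=cv2.minMaxLoc(m)
            u=(i+n)*S-.020; w=(j+n)*S-.020
            q.append(o+u*ax+w*np.array([-ax[1],ax[0]])); sc.append(round(v,2))
        D=q[1]-q[0]; ctr=(q[0]+q[1])/2; yaw=wrap(np.arctan2(D[1],D[0]))
    return ctr,yaw,sc,round(np.hypot(*D)*1000,1)
def look(label,near,yaw,z=.01,r=.0075,h=.2):
    "hover over a flat thing, find it closely"
    robot.movep([near[0],near[1],h+z-.01],down(yaw)); c=camera("wrist")
    b=rect(c,label,z,near)
    ctr,yw=(b[1],b[2]) if b is not None and b[0]<.08 else (np.array(near),yaw)
    return holes(c,ctr,yw,z,r)+(b and b[1:5],)
E
python3 - <<'E'
from h import *
for i in range(4):
    c=np.load(f"pics/c_{i}.npy",allow_pickle=True).item()
    print(*(holes(c,np.array([.4236,-.2127]),.1425,.01,.0075) if i==0 else holes(c,np.array((.4735,0)),-.025,.02,.0065)))
print(sensors.current_finger_gap(), sensors.current_ft_force(), sensors.current_qpos())
# panel3: look, touch-down beside it
robot.movep([.4236,-.2127,.2],down(.1425))
p,yaw,*_=r=look("panel3_mid",(.4236,-.2127),.1425); print(*r)
robot.movep([p[0],p[1],.06],down(yaw))
t=robot.servo_line([p[0],p[1],.004],v=.05,f_stop=4); e=sensors.current_eef_pos(); print("touch",t,e[2],sensors.current_ft_force())
robot.servo_line([p[0],p[1],e[2]+.02],v=.1)
print(sensors.current_time())
E
```

```text
[ 0.42276889 -0.21218816] 0.14499376041658896 [0.62, 0.79] 100.3
[ 4.73121993e-01 -1.15586916e-04] -0.022506239583411025 [0.93, 0.94] 100.0
[4.73253203e-01 1.31210289e-04] -0.022500005208313745 [0.87, 0.95] 100.0
[4.73128242e-01 1.34334963e-04] -0.02249373958341172 [0.96, 0.95] 100.0
1.003065665060506 [-0.33307269 -0.17568589 -0.05479231] [-9.83753373e-02  2.77390400e-01  1.89547208e+00 -3.81696661e-07
  9.68764657e-01 -1.64331891e+00]
[ 0.42272755 -0.21234519] 0.1435767734520288 [0.6, 0.79] 100.3 (array([ 0.42396469, -0.21216634]), np.float64(0.14357677345202902), (131, 90), 0.86)
touch True 0.005845012018157808 [-1.01826384  1.65252359  7.79573075]
13.9333
```

```bash
cat >> h.py <<'E'
BASE=np.array([.4732,.0001]); BYAW=-.0225
def moveover(label,near,yaw,lvl,r=.0075):
    "pick panel, put it at level lvl (0 = on the base), look at the result"
    p,yw,sc,sp,b=look(label,near,yaw,r=r); print(label,p,round(yw,4),sc,sp,b)
    if min(sc)<.45 or abs(sp-100)>1.5 or b is None: print("DOUBT"); return False
    if np.hypot(*(p-near))>.012 or abs(yw-yaw)>.05:
        p,yw,sc,sp,b=look(label,p,yw,r=r); print(" again",p,round(yw,4),sc,sp)
    robot.movep([*p,.06],down(yw)); robot.servo_line([*p,.017],v=.1)
    robot.grasp(40); g=sensors.current_finger_gap()
    robot.servo_line([*p,.14],v=.25); print(" gap",g,sensors.current_finger_gap())
    if g<.5: print("MISSED"); return False
    z=.027+.01*lvl
    robot.movep([*BASE,z+.05],down(BYAW))
    t=robot.servo_line([*BASE,z-.004],v=.06,f_stop=5); print(" contact",t,sensors.current_eef_pos()[2]-z)
    robot.release(); robot.servo_line([*BASE,z+.05],v=.2)
    q=look(label,BASE,BYAW,z=.03+.01*lvl,r=r); print(" placed err mm",(q[0]-BASE)*1000,q[1]-BYAW,q[2:],"t",sensors.current_time())
    return True
E
python3 - <<'E'
from h import *
robot.servo_line([.4227,-.2123,.1],v=.25)
moveover("panel3_mid",np.array([.4227,-.2123]),.1436,0)
cv2.imwrite("pics/placed1.png",camera("wrist")["frame"])
E
```

```text
panel3_mid [ 0.42286772 -0.21210405] 0.1437 [0.62, 0.78] 100.2 (array([ 0.42385742, -0.21196088]), np.float64(0.14366941816845014), (131, 91), 0.78)
 gap 0.6906685234714678 0.6876116418875173
 contact True 0.010404676222934072
 placed err mm [-0.96169666  0.06216951] 0.0002957612534100554 ([0.83, 0.84], np.float64(100.0), (array([ 0.47322141, -0.00060985]), np.float64(-0.022204238746589944), (131, 91), 0.63)) t 20.2083
```

View pics/placed1.png

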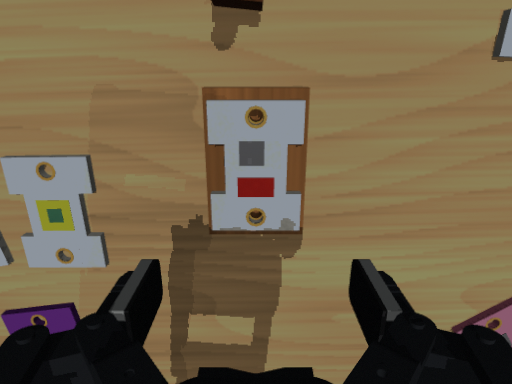

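The picture shows panel 3 lying squarely on the base, with its holes at (256,117) and (256,216) over the sockets, about 1 mm toward −x. The contact height was as expected; my z reference was just 10 mm low. I'll fix that and continue.

```bash
sed -i 's/z=.027+.01\*lvl/z=.037+.01*lvl/; s/robot.grasp(40); g=/print(" eef-err",(sensors.current_eef_pos()[:2]-p)*1000); robot.grasp(40); g=/; s/robot.release(); robot.servo_line(\[\*BASE,z/print(" eef-err",(sensors.current_eef_pos()[:2]-BASE)*1000); robot.release(); robot.servo_line([*BASE,z/' h.py
python3 - <<'E'
from h import *
moveover("panel5_mid",np.array([.423,.222]),0.,1)
E
```

```text
panel5_mid [0.42026967 0.2199033 ] -0.0133 [0.81, 0.88] 100.2 (array([0.42075964, 0.21914671]), np.float64(-0.013303421751327704), (131, 91), 0.64)
 eef-err [0.47221252 0.17992149]
 gap 0.6886405186463425 0.6850099758921486
 contact True 0.00046957456595430463
 eef-err [-0.41149586  0.05750656]
 placed err mm [-1.01854711  0.20234704] -0.0035291802340548725 ([0.86, 0.86], np.float64(100.0), (array([ 4.72797455e-01, -8.72573853e-05]), np.float64(-0.023535419817465986), (130, 90), 0.84)) t 26.6583
```

A steady-state arm offset explains the −1 mm: +0.47 at the grasp and −0.41 at the placing. I'll compensate +1 mm in x.

```bash
python3 - <<'E'
s=open('h.py').read()
a,b=s.split(" z=.037+.01*lvl"); b=b.replace("robot.servo_line([*BASE","robot.servo_line([*PL").replace("robot.movep([*BASE","robot.movep([*PL")
open('h.py','w').write(a+" z=.037+.01*lvl; PL=BASE+[.0009,0]"+b)
E
python3 - <<'E'
from h import *
if moveover("panel4_mid",np.array([.416,.3415]),0.1,2): moveover("panel1_mid",np.array([.637,.305]),0.1,3)
E
```

```text
panel4_mid [0.41708351 0.34337163] 0.1486 [0.8, 0.88] 100.2 (array([0.41761502, 0.34319843]), np.float64(0.1486334672165739), (131, 90), 0.92)
 eef-err [0.33006154 0.23406279]
 gap 0.6869952231683663 0.6830016604077747
 contact True 0.0004226838567440924
 eef-err [0.48348625 0.03172807]
 placed err mm [-0.13181896  0.14075341] 0.002452522262211189 ([0.9, 0.9], np.float64(100.0), (array([ 4.73813019e-01, -2.42309570e-05]), np.float64(-0.02004747773778881), (130, 90), 0.85)) t 33.8583
panel1_mid [0.63467997 0.30656632] 0.0486 [0.73, 0.74] 100.2 (array([0.63517938, 0.30659064]), np.float64(0.04864914541021115), (131, 91), 0.81)
 again [0.63470765 0.30671486] 0.0468 [0.7, 0.75] 100.0
 eef-err [-0.02043514  0.03351419]
 gap 0.6838829210435743 0.6866925696566895
 contact True 0.0004149869133139583
 eef-err [0.51573316 0.02880476]
 placed err mm [-0.14090671  0.21067337] 0.002706164727879469 ([0.94, 0.92], np.float64(100.0), (array([4.73681152e-01, 1.71775818e-04]), np.float64(-0.022287595688709416), (132, 92), 0.64)) t 41.3833
```

```bash
python3 - <<'E'
from h import *
if moveover("panel2_mid",np.array([.632,-.281]),-0.2,4): moveover("cover_mid",np.array([.426,-.356]),-0.2,5,r=.007)
c=camera("wrist"); cv2.imwrite("pics/cover.png",c["frame"])
c=camera("scene"); cv2.imwrite("pics/scene_c.png",c["frame"][130:300,100:420])
E
```

```text
panel2_mid [ 0.63381725 -0.2789854 ] -0.0665 [0.69, 0.72] 100.0 (array([ 0.6341748 , -0.27925977]), np.float64(-0.06649633610013339), (131, 90), 0.69)
 again [ 0.63378661 -0.27902061] -0.0665 [0.69, 0.72] 100.2
 eef-err [0.0068154  0.03766286]
 gap 0.6799473393762439 0.6865154876986419
 contact True 0.00038748198757039554
 eef-err [0.57234343 0.02104438]
 placed err mm [0.01946701 0.19841654] -0.0049242281730547885 ([0.87, 0.95], np.float64(100.0), (array([ 4.74085022e-01, -3.39599609e-04]), np.float64(-0.014956046365775855), (133, 91), 0.82)) t 48.7583
cover_mid [ 0.42724771 -0.35861561] -0.1723 [0.72, 0.8] 100.0 (array([ 0.42736542, -0.35939737]), np.float64(-0.17230598989590895), (132, 91), 0.96)
 eef-err [ 0.25703162 -0.23224311]
 gap 0.6874325163747745 0.6851972740437438
 contact True 0.0004617514131179945
 eef-err [0.6345059  0.03012023]
 placed err mm [-0.00859715  0.11710053] -0.004672239147467137 ([0.84, 0.91], np.float64(100.0), (array([ 0.47367465, -0.0005438 ]), np.float64(-0.02217228081350875), (132, 91), 0.71)) t 56.0583
```

View pics/cover.png

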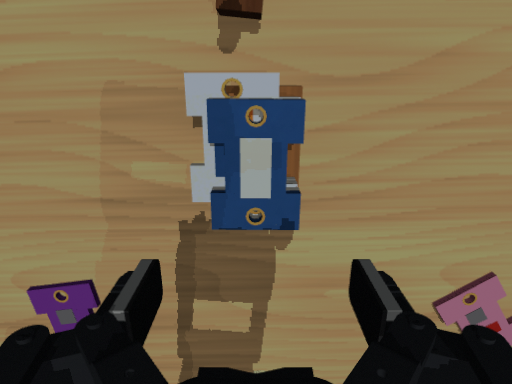

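View pics/scene_c.png

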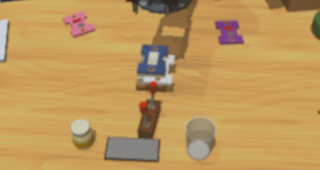

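Panel 2 was knocked off the pile during the cover run. It shows as the white panel at about (225,135), with its hole at (232,89) against the cover hole at (256,116). I'll set the cover aside on free table, square panel 2 again, then re-lay the cover.

```bash
cat >> h.py <<'E'
def shift(label,near,yaw,z0,to,toyaw,z1,r=.0075):
    "pick a panel whose underside is at z0, lay it at pose `to` with its underside at z1"
    near=np.array(near); to=np.array(to)
    for _ in range(2):
        p,yw,sc,sp,b=look(label,near,yaw,z=z0+.01,r=r); print(label,p,round(yw,4),sc,sp,b)
        if min(sc)<.45 or abs(sp-100)>1.5: print("DOUBT"); return False
        if np.hypot(*(p-near))<.012 and abs(yw-yaw)<.05: break
        near,yaw=p,yw
    robot.movep([*p,z0+.06],down(yw)); robot.servo_line([*p,z0+.017],v=.06)
    err=sensors.current_eef_pos()[:2]-p
    robot.grasp(40); g=sensors.current_finger_gap(); robot.servo_line([*p,z0+.1],v=.2); print(" gap",g,"err",err*1000)
    if g<.5: print("MISSED"); return False
    t=to+[.0004+err[0],0]; z=z1+.017
    robot.movep([*t,z+.05],down(toyaw))
    k=robot.servo_line([*t,z-.004],v=.06,f_stop=5); print(" contact",k,sensors.current_eef_pos()[2]-z)
    robot.release(); robot.servo_line([*t,z+.05],v=.2)
    q=look(label,to,toyaw,z=z1+.01,r=r); print(" placed err mm",(q[0]-to)*1000,q[1]-toyaw,q[2:],"t",sensors.current_time())
    return True
E
python3 - <<'E'
from h import *
if shift("cover_mid",BASE,BYAW,.07,[.42,-.22],0.,0.,r=.007):
    robot.movep([BASE[0]+.02,BASE[1]+.02,.27],down(BYAW)); c=camera("wrist"); cv2.imwrite("pics/knocked.png",c["frame"])
    b=rect(c,"panel2_mid",.07,BASE+[.025,.025]); print(b and b[1:5], sensors.current_time())
E
```

```text
cover_mid [4.73089015e-01 2.77463957e-04] -0.027 [0.84, 0.9] 100.0 (array([ 0.47444324, -0.00050943]), np.float64(-0.027037343492866128), (131, 91), 0.62)
 gap 0.6884004787170787 err [0.15921259 0.00120076]
 contact True 0.00022749499439789558
 placed err mm [-0.20027777  0.36500213] 0.0003299862049324087 ([0.63, 0.73], np.float64(100.0), (array([ 0.4205498 , -0.21988475]), np.float64(0.0003299862049324087), (132, 92), 0.67)) t 62.175
(array([ 4.74265228e-01, -2.10533142e-04]), np.float64(-0.02554331012133204), (132, 90), 0.82) 63.2917
```

View pics/knocked.png

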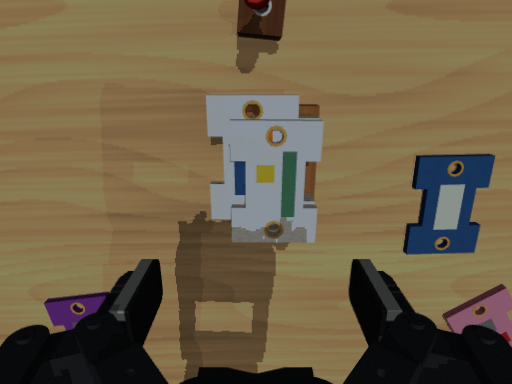

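Panel 2 is still square at (275,180). The knocked one is panel 1 underneath, with its blue patch showing at (240,178) and its hole at (252,110). I'll set panel 2 aside, re-square panel 1, and then re-lay panel 2 and the cover.

```bash
python3 - <<'E'
from h import *
if shift("panel2_mid",BASE,BYAW,.06,[.42,.22],0.,0.):
    robot.movep([BASE[0]+.02,BASE[1]+.02,.27],down(BYAW)); c=camera("wrist"); cv2.imwrite("pics/knocked2.png",c["frame"])
    b=rect(c,"panel1_mid",.06,BASE+[.025,.025]); print(b and b[1:5], holes(c,b[1],b[2],.06,.0075), sensors.current_time())
E
```

```text
panel2_mid [4.73193083e-01 2.57986254e-04] -0.0304 [0.86, 0.95] 100.0 (array([ 4.73807373e-01, -1.34311676e-04]), np.float64(-0.027914056123719888), (131, 90), 0.96)
 gap 0.6874282706371834 err [0.16812436 0.00078164]
 contact True 0.00021880349035869814
 placed err mm [-0.33114422 -0.2749838 ] -0.0011597352856427268 ([0.79, 0.87], np.float64(100.0), (array([0.42004492, 0.21984677]), np.float64(-0.008640892472870476), (131, 92), 0.75)) t 69.2917
(array([0.49658533, 0.02246947]), np.float64(-0.021894513111814007), (131, 91), 0.85) (array([0.49682979, 0.02221405]), np.float64(-0.021894513111814007), [0.89, 0.95], np.float64(100.0)) 70.2917
```

View pics/knocked2.png

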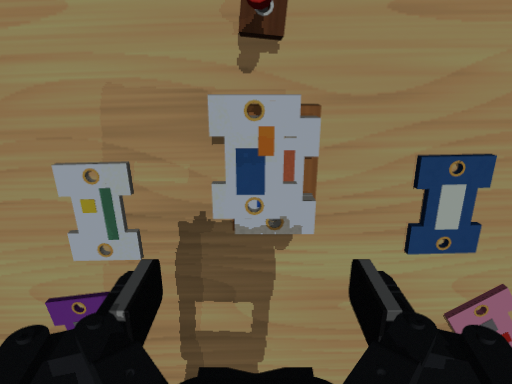

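Panel 1 (blue patch at 250,172, orange at 266,140) lies flat but shifted about 23 mm. Panel 4 beneath it looks unmoved.

```bash
python3 - <<'E'
from h import *
def chk(label,z):
    q=look(label,BASE,BYAW,z=z); print(label,"rechk mm",(q[0]-BASE)*1000,q[1]-BYAW,q[2])
ok=shift("panel1_mid",[.4968,.0222],BYAW,.05,BASE,BYAW,.05)
ok=ok and shift("panel2_mid",[.42,.22],0.,0.,BASE,BYAW,.06)
ok=ok and shift("cover_mid",[.42,-.22],0.,0.,BASE,BYAW,.07,r=.007)
c=camera("wrist"); cv2.imwrite("pics/restack.png",c["frame"])
# posts
robot.movep([.60,.005,.30],down(0)); c=camera("wrist"); cv2.imwrite("pics/posts.png",c["frame"])
for l in ("postA_knob","postB_knob"): print(l,[(np.round(d["position"],4),round(d["conf"],2)) for d in tip_of(l,c)])
f=c["frame"].astype(int); red=((f[...,2]>90)&(f[...,2]>2.2*f[...,1])&(f[...,2]>2.2*f[...,0])).astype(np.uint8)
n,_,st,ce=cv2.connectedComponentsWithStats(red)
for i in range(1,n):
    if st[i,4]>60: print(st[i],ce[i],px2w(c,ce[i],.13))
print(sensors.current_time())
import cv2 as v
a=v.imread("pics/restack.png"); b=v.imread("pics/posts.png"); v.imwrite("pics/rp.png",np.hstack([a[40:340,106:406],b[40:340,106:456]]))
E
```

```text
panel1_mid [0.49694307 0.0222756 ] -0.0209 [0.89, 0.95] 100.0 (array([0.49768768, 0.02200999]), np.float64(-0.020892765067780594), (130, 90), 0.64)
 gap 0.6871179190318735 err [ 0.17087666 -0.00091545]
 contact True 0.00013577717130670852
 placed err mm [-0.27347764  0.06780653] -0.002910903333528357 ([0.93, 0.92], np.float64(100.0), (array([4.73673462e-01, 2.56576538e-05]), np.float64(-0.02291090854184219), (132, 91), 0.78)) t 75.6333
panel2_mid [0.41969513 0.21978934] 0.0 [0.81, 0.88] 100.0 (array([0.42032013, 0.21953935]), np.float64(1.5005335635587258e-05), (130, 90), 0.74)
 gap 0.6841837168866916 err [0.10190635 0.05333214]
 contact True 7.001953459194465e-05
 placed err mm [-0.22676357  0.1570006 ] 0.003392884443117729 ([0.93, 0.93], np.float64(100.0), (array([4.73218414e-01, 2.26974487e-06]), np.float64(-0.01910711555688227), (131, 90), 0.71)) t 82.2583
cover_mid [ 0.41972655 -0.21954621] 0.0011 [0.63, 0.75] 100.0 (array([ 0.42022711, -0.22004565]), np.float64(0.0011147504683712839), (131, 91), 0.64)
 gap 0.6887035148202496 err [ 0.09935236 -0.07636591]
 contact True 0.00014227888023872481
 placed err mm [-0.15685502  0.10046175] 0.0033036685465992824 ([0.88, 0.88], np.float64(100.0), (array([ 4.73788208e-01, -6.38885498e-05]), np.float64(-0.019196331453400717), (130, 90), 0.59)) t 88.9
postA_knob [(array([ 0.7151, -0.0017,  0.122 ]), 0.67), (array([ 0.7599, -0.1873,  0.0063]), 0.62)]
postB_knob [(array([0.6332, 0.0158, 0.1158]), 0.85), (array([ 0.5216, -0.0011,  0.0035]), 0.47)]
[255  19  27  29 599] [268.29382304  33.21535893] [[ 0.71734409 -0.00524279]]
[230 123  25  24 456] [242.13596491 134.6622807 ] [[0.63623649 0.01663707]]
89.6833
```

View pics/rp.png

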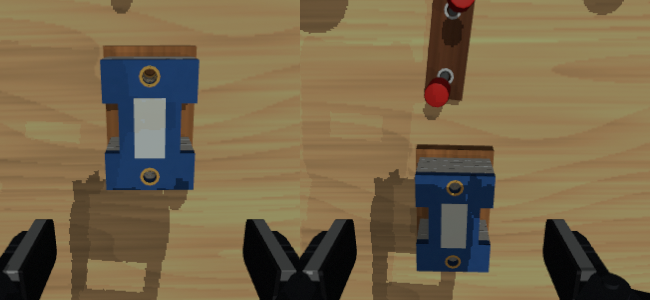

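The cover sits square on a complete pile, with holes at (150,76) and (150,176) in the left crop. The knobs show at (437,95) and (462,0) in the right crop. Now I'll measure each knob from straight above.

```bash
cat >> h.py <<'E'
def red(c,near,z):
    f=c["frame"].astype(int); m=((f[...,2]>90)&(f[...,2]>2.2*f[...,1])&(f[...,2]>2.2*f[...,0])).astype(np.uint8)
    n,_,st,ce=cv2.connectedComponentsWithStats(m); u=w2px(c,[*near,z])[0]
    i=min((i for i in range(1,n) if st[i,4]>60),key=lambda i:np.hypot(*(ce[i]-u)))
    return px2w(c,ce[i],z)[0],st[i]
E
python3 - <<'E'
from h import *
psi=-.19; ax=np.array([np.cos(psi),np.sin(psi)]); ims=[]
for k in ([.645,.012],[.71,-.002]):
    k=np.array(k)
    for _ in range(2):
        robot.movep([*(k-.085*ax),.30],down(psi)); c=camera("wrist"); k,st=red(c,k,.134)
    print(k,st,np.array(c["origin"])[:2]-k)
    u=w2px(c,[*k,.134])[0].astype(int); print(u); y0=max(0,u[1]-60); ims.append(cv2.resize(c["frame"][y0:y0+120,u[0]-60:u[0]+60],(360,360)))
    print([(np.round(d["position"],4),round(d["conf"],2)) for d in tip_of("stand",c)])
for n in ("scene","side"):
    c=camera(n); u=w2px(c,[.68,.005,.07])[0].astype(int); ims.append(cv2.resize(c["frame"][u[1]-36:u[1]+36,u[0]-36:u[0]+36],(360,360),interpolation=cv2.INTER_CUBIC))
cv2.imwrite("pics/kn.png",cv2.resize(np.vstack([np.hstack(ims[:2]),np.hstack(ims[2:])]),(600,600))); print(sensors.current_time())
E
```

```text
[0.63714829 0.01654077] [243  64  25  27 537] [9.29639262e-05 2.27412741e-05]
[255  77]
[(array([6.787e-01, 9.200e-03, 2.000e-04]), 0.73)]
[ 0.71683322 -0.00511073] [243  64  26  27 547] [-0.00028422  0.00028436]
[255  76]
[(array([0.6787, 0.0089, 0.0013]), 0.79)]
91.3167
```

View pics/kn.png

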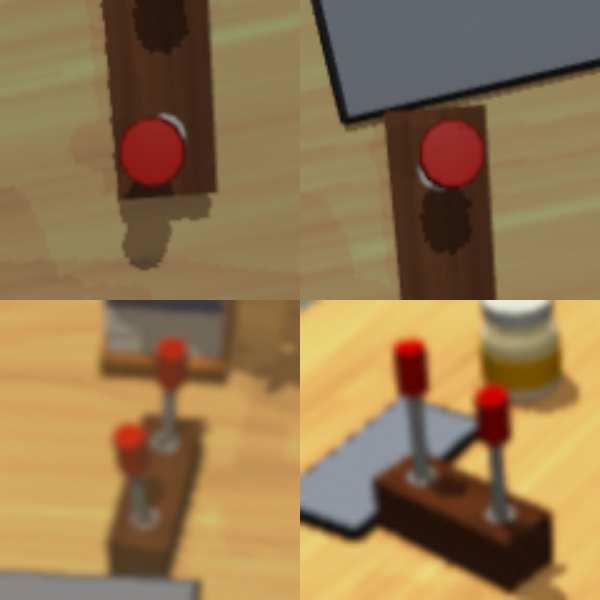

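The nadir views show both knobs leaning outward. The knob spacing is 83 mm against 70 mm for the holes, and the white hole rims peek out at (172,127) and (430,178). I'll grasp one, lift it, and measure its tilt with the wrist camera by finding the tip.

```bash
cat >> h.py <<'E'
def takepost(k,psi=-.1):
    k=np.array(k); s=np.array([.677,.0057]); k=k-.001*(k-s)/np.hypot(*(k-s))
    robot.movep([*k,.19],down(psi)); robot.servo_line([*k,.119],v=.1)
    robot.grasp(60); print("gap",sensors.current_finger_gap(),"F",sensors.current_ft_force())
    robot.servo_line([*k,.25],v=.12); print("gap",sensors.current_finger_gap(),sensors.current_time())
def postview(c):
    "predicted pixels of knob centre, mid-shaft, tip for a post in line with the tool"
    T=R.from_rotvec(sensors.current_eef_rot()); e=sensors.current_eef_pos()
    return w2px(c,[e+T.apply([0,0,d]) for d in (0,.06,.113)])
E
python3 - <<'E'
from h import *
takepost([.6371,.0165])
robot.movep([.56,.20,.26],down(0)); c=camera("wrist"); np.save("pics/h1.npy",c,allow_pickle=True)
p=postview(c); print(p); f=c["frame"].copy()
print([(np.round(d["position"],4),round(d["conf"],2)) for l in("postA_tip","postB_tip") for d in tip_of(l,c)],sensors.current_eef_pos())
cv2.imwrite("pics/hand.png",cv2.resize(f[130:340,155:355],(600,600)))
E
```

```text
gap 0.24116213077606308 F [-0.33113617 -5.17742378  2.22232767]
gap 0.23988249230211198 94.55
[[256.45087291 283.14008041]
 [256.07945382 225.17334687]
 [255.88993575 195.64255615]]
[(array([0.5661, 0.1989, 0.1415]), 0.62)] [0.5607294  0.19862289 0.25974335]
```

View pics/hand.png

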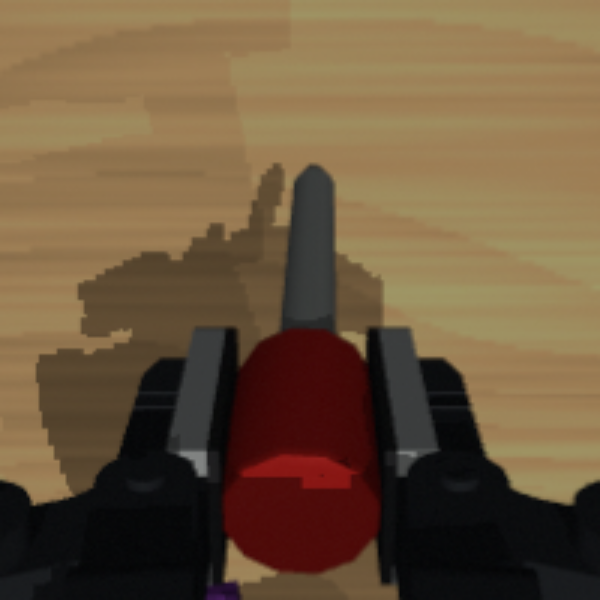

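The held post's knob is centred between the pads. Its tip at crop (314,166), full frame about (260,188), is a few mm forward and right of the straight prediction (256,196). I'll compute the tilt and correct it.

```bash
cat >> h.py <<'E'
def heldpost(c,e):
    "world tip centre and knob-top centre of the held post, from the wrist picture (tool roughly upright, e = TCP)"
    f=c["frame"]; hsv=cv2.cvtColor(f,cv2.COLOR_BGR2HSV); fi=f.astype(int)
    win=np.zeros(f.shape[:2],np.uint8); win[160:250,225:292]=1
    st=((hsv[...,1]<60)&(hsv[...,2]<120)).astype(np.uint8)*win
    n,l,s,_=cv2.connectedComponentsWithStats(st); i=1+np.argmax(s[1:,4]); rr,cc=np.nonzero(l==i)
    top=rr.min(); col=np.mean([cc[rr==r].mean() for r in range(top,top+8)])
    rd=((fi[...,2]>40)&(fi[...,2]>2.2*fi[...,1])&(fi[...,2]>2.2*fi[...,0])).astype(np.uint8); rd[:220]=0
    n,l,s,_=cv2.connectedComponentsWithStats(rd); i=1+np.argmax(s[1:,4]); r2,c2=np.nonzero(l==i)
    bot=r2.max(); kc=np.mean([(c2[r2==r].min()+c2[r2==r].max())/2 for r in range(bot-25,bot-8)])
    Tx=R.from_rotvec(sensors.current_eef_rot()).apply([1,0,0])[:2]
    tip=px2w(c,[col,top-.5],e[2]-.113)[0]-.0025*Tx
    kt=px2w(c,[kc,bot+.5],e[2]+.017)[0]+.011*Tx
    return tip,kt,(top,col,bot,kc)
E
python3 - <<'E'
from h import *
c=np.load("pics/h1.npy",allow_pickle=True).item(); e=sensors.current_eef_pos()
tip,kt,px=heldpost(c,e); print((tip-e[:2])*1000,(kt-e[:2])*1000,px)
# level it and look again
a=np.array([*(tip-kt),-.130]); a/=np.linalg.norm(a); Rc,_=R.align_vectors([[0,0,-1]],[a])
att=(Rc*R.from_rotvec(sensors.current_eef_rot())).as_rotvec()
robot.movep([.56,.2,.26],att); c=camera("wrist"); e=sensors.current_eef_pos(); tip,kt,px=heldpost(c,e)
print((tip-e[:2])*1000,(kt-e[:2])*1000,px,att,sensors.current_time())
cs=camera("side"); u=w2px(cs,[.56,.2,.2])[0].astype(int); cv2.imwrite("pics/hs.png",np.hstack([cv2.resize(x["frame"][v[1]-50:v[1]+50,v[0]-50:v[0]+50],(400,400)) for x,v in ((cs,u),)+((lambda q:((q,w2px(q,[.56,.2,.2])[0].astype(int)),))(camera("scene")))]))
E
```

```text
[ 3.91942672 -2.27058657] [0.45269404 0.70065522] (np.int64(188), np.float64(259.0625), np.int64(330), np.float64(255.14705882352942))
[ 1.42358027 -0.57611758] [ 1.16086529 -0.47447044] (np.int64(188), np.float64(259.125), np.int64(330), np.float64(255.2058823529412)) [-3.11873731  0.00311882  0.04186075] 95.8167
```

View pics/hs.png

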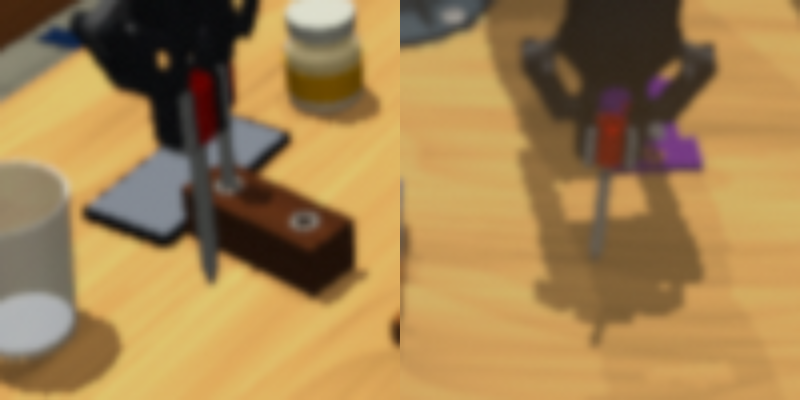

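The wrist measurement says the post is now vertical, with tip and knob top within 0.3 mm. The side picture shows the tip clear at (208,278), and the scene picture at (597,250). Now I'll insert it in the near socket.

```bash
cat >> h.py <<'E'
def insert(sock,att,home=.118):
    "att: tool orientation at which the held post is plumb"
    sock=np.array(sock); t=sock.copy(); off=np.zeros(2)
    for i in range(3):
        robot.movep([*t,home+.105],att) if i==0 else robot.servo_line([*t,home+.105],v=.05)
        robot.dwell(.15); c=camera("wrist"); e=sensors.current_eef_pos(); tip,kt,px=heldpost(c,e)
        print(" tip-sock mm",(tip-sock)*1000,"lean mm",(tip-kt)*1000,"e-t",(e[:2]-t)*1000)
        if np.hypot(*(tip-sock))<.0005: break
        if np.hypot(*(tip-sock))>.02: print("BAD"); return False
        t=t-(tip-sock)
    z=home+.105
    for dx,dy in ((0,0),(.0007,0),(-.0007,0),(0,.0007),(0,-.0007),(.0012,.0012),(-.0012,-.0012),(.0012,-.0012),(-.0012,.0012)):
        q=t+[dx,dy]
        zc=sensors.current_eef_pos()[2]
        if (dx,dy)!=(0,0): robot.servo_line([*t,zc+.004],v=.05); robot.servo_line([*q,zc+.004],v=.03)
        s=robot.servo_line([*q,home-.003],v=.05,f_stop=10); e=sensors.current_eef_pos()
        print(" stop",s,"z above home mm",(e[2]-home)*1000,"F",np.round(sensors.current_ft_force(),1))
        if e[2]-home<.002: return True
    return False
E
python3 - <<'E'
from h import *
att=[-3.11873731,0.00311882,0.04186075]
print(insert(BASE-.05*np.array([np.cos(BYAW),np.sin(BYAW)]),att), sensors.current_time())
E
```

```text
tip-sock mm [2.01091166 0.2112476 ] lean mm [ 0.37772944 -0.22300167] e-t [0.62910923 0.55258554]
 tip-sock mm [0.02803754 0.3306641 ] lean mm [1.04816202 0.6774168 ] e-t [0.03293089 0.01651137]
 stop True z above home mm 0.19231778979897363 F [-0.5 -0.3  8.1]
True 99.45
```

It went home on the first try. I'll release it and take the second post.

```bash
python3 - <<'E'
from h import *
e=sensors.current_eef_pos(); robot.release(); robot.servo_line([e[0],e[1],.20],v=.12)
psi=-.1; ax=np.array([np.cos(psi),np.sin(psi)]); k=np.array([.7168,-.0051])
robot.movep([*(k-.085*ax),.30],down(psi)); c=camera("wrist"); k,st=red(c,k,.134); print(k,st)
takepost(k)
robot.movep([.56,.20,.26],down(0)); c=camera("wrist"); e=sensors.current_eef_pos(); tip,kt,px=heldpost(c,e)
print((tip-e[:2])*1000,(kt-e[:2])*1000,px)
a=np.array([*(tip-kt),-.130]); a/=np.linalg.norm(a); Rc,_=R.align_vectors([[0,0,-1]],[a])
att=(Rc*R.from_rotvec(sensors.current_eef_rot())).as_rotvec(); print(att.tolist())
if np.hypot(*(tip-kt))<.015: print(insert(BASE+.05*np.array([np.cos(BYAW),np.sin(BYAW)]),att), sensors.current_time())
E
```

```text
[ 0.71693716 -0.00508737] [243  62  26  27 552]
gap 0.2415812076602941 F [-0.15099729  4.92338632  2.26298376]
gap 0.23956368534617703 105.225
[-5.54302754  3.44064971] [1.97276128 0.18266085] (np.int64(200), np.float64(251.125), np.int64(327), np.float64(255.7058823529412))
[3.115096802218304, -0.0021886008441066116, 0.09028169362018529]
 tip-sock mm [11.18726005  0.41519061] lean mm [20.51335632 -0.89970331] e-t [0.45418966 1.01147723]
 tip-sock mm [-9.88935605  0.4075342 ] lean mm [4.74715034 0.33027439] e-t [ 0.12745967 -0.02718665]
 tip-sock mm [-0.24812954 -0.44592625] lean mm [ 9.95651526 -0.70766759] e-t [-0.09078678  0.00422546]
 stop True z above home mm 0.2979936468854305 F [-1.8  0.3  7.3]
True 110.3667
```

It reached home height, although the mid-air tip reading was confused by the background. I'll release and verify.

```bash
python3 - <<'E'
from h import *
e=sensors.current_eef_pos(); print(e); robot.release(); robot.servo_line([e[0],e[1],.20],v=.12)
ks=[]
ax=np.array([np.cos(BYAW),np.sin(BYAW)])
robot.movep([.30,-.35,.30],down(0))
ims=[]
for n in ("scene","side"):
    c=camera(n); print(n)
    for l in ("postA_knob","postB_knob","postA_tip","cover_mid","tumbler","phone","paintjar"): print(l,[(np.round(d["position"],4).tolist(),round(d["conf"],2)) for d in tip_of(l,c)][:2])
    for s in(-1,1): print("knob ortho z=.135",(red(c,BASE+s*.05*ax,.118)[0]-(BASE+s*.05*ax))*1000)
    u=w2px(c,[*BASE,.06])[0].astype(int); ims.append(cv2.resize(c["frame"][u[1]-50:u[1]+50,u[0]-50:u[0]+50],(400,400),interpolation=cv2.INTER_CUBIC))
cv2.imwrite("pics/final.png",np.hstack(ims)); print(sensors.current_time())
E
```

```text
[ 0.52254977 -0.00142867  0.11829799]
scene
postA_knob [([0.5159, -0.0002, 0.1225], 0.48)]
postB_knob [([0.4198, -0.0034, 0.1149], 0.4)]
postA_tip []
cover_mid [([0.474, 0.0011, 0.0746], 0.93)]
tumbler [([0.764, 0.1583, 0.0053], 0.79)]
phone [([0.7788, -0.0306, -0.0005], 0.93)]
paintjar [([0.7611, -0.1783, 0.002], 0.97)]Traceback (most recent call last):
  File "<stdin>", line 10, in <module>
  File "h.py", line 97, in red
    i=min((i for i in range(1,n) if st[i,4]>60),key=lambda i:np.hypot(*(ce[i]-u)))
ValueError: min() iterable argument is empty
```

```bash
python3 - <<'E'
from h import *
ims=[]
for n in ("scene","side"):
    c=camera(n); u=w2px(c,[*BASE,.06])[0].astype(int); ims.append(cv2.resize(c["frame"][u[1]-50:u[1]+50,u[0]-50:u[0]+50],(400,400),interpolation=cv2.INTER_CUBIC))
    if n=="side": print([(np.round(d["position"],4).tolist(),round(d["conf"],2)) for l in("postA_knob","postB_knob") for d in tip_of(l,c)])
cv2.imwrite("pics/final.png",np.hstack(ims)); print(sensors.current_time())
E
```

```text
[([0.6775, 0.0053, 0.0002], 0.62), ([0.4225, 0.0015, 0.1174], 0.55)]
114.0083
```

View pics/final.png

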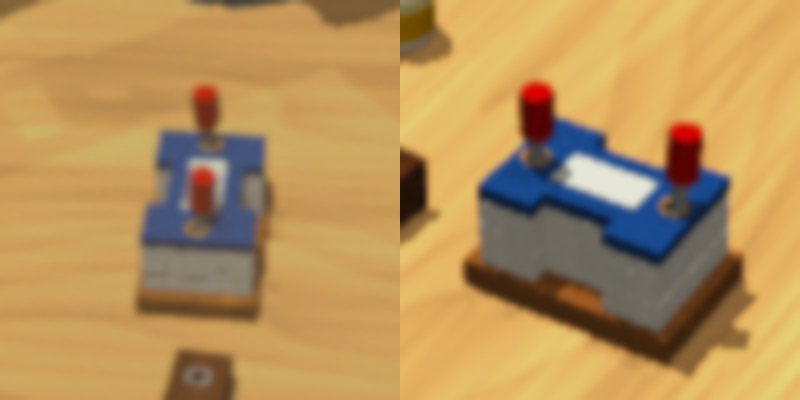

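The pile is square on the base. Both posts stand at equal height through the cover, with knobs at (537,110) and (685,155) and about 20 mm of shaft showing. I'll hand it in.

```bash
python3 -c "
from rig import ticket
print(ticket.finish_job())"
```

```text
the job is handed in; nothing more can be done
None
```

I stacked all five panels squarely on the base with the navy cover on top, and put both posts through to the socket floors; panel 1 got knocked mid-run and was re-squared, and the job was handed in at about 114 s.

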